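# Lock the riser leg with the cam

### The job

The monitor riser lies upside down and one of its legs still stands about two millimetres off the board. Take the screwdriver from its wooden stand and turn the cam lock clockwise with it until the leg is drawn in flush and the lock is snug; stop as it goes tight, because over-tightening strips the bolt, and do not push on the riser itself. Then put the screwdriver back upright in its stand and leave the other things on the desk alone.

Things in the scene. Friction and masses are not known exactly. Their poses are not given: they have to be found in the camera images.
- riser: the monitor riser, dark wood, upside down, fixed: a board 240 (its x) by 160 (its y) by 30 mm thick flat on the desk, with an upright leg 18 mm thick, 85 mm tall from the desk, at each end. Origin at the centre of the board's underside. The leg at its -x end is fitted, the loose one stands at its +x end. Do not push on it: at most 10 N from robot or tool
- leg (a joint): gap in m between the loose leg and the board's end: 0 flush, 0.0016 to 0.0024 at the start. The leg slides stiffly on dowels (about 9 N)
- cam: the cam lock: a metal disc 33 mm across on a vertical axis, in a 43 mm flange in the board's upper face, 75 mm from the board's centre towards the loose leg. Origin on its axis, level with the board's upper face; flange and disc faces stand 1.5 mm higher. A straight slot along the cam's own x across its centre: 14.5 mm long, 4.5 mm wide, 8 mm deep. Clockwise from above locks
- bolt: the loose leg's steel bolt, hidden in the board but for the gap; its 6 mm ball head sits in the cam; origin at the head. The clamping force is the cam's force on it: snug from 15 N, over-tight at 50 N. The leg comes flush after 0.6 to 1.6 rad of cam turn (the cup sits up to 1.2 mm nearer or farther, more than can be told beforehand)
- driver_grip (a point): the screwdriver, standing upright in its stand at the start: square handle 24 by 24 mm and 70 mm tall (grey with black bands), steel shank 8 mm thick below, flat blade at the end. This point is on its axis, 100 mm above the blade's end, 45 mm above the handle's underside and 25 mm below its top. Its x and y axes are square to the handle's flats; its z points up from blade to handle. The blade is 12 mm wide along x and 3 mm thick along y. 0.1 kg
- driver_tip (a point): the middle of the end of the screwdriver's blade, same axes
- slot_floor (a point): centre of the slot's floor, 6.5 mm below the board's upper face; axes as the cam's. Torque felt when turning in small slow steps: 0.03 to 0.05 N m free, 0.1 to 0.15 N m while it draws the leg, then it climbs about 0.6 N m per rad once flush: 0.2 to 0.25 N m is snug, 0.3 N m over-tight. The driver has about 0.1 rad of play in the slot each way. The cam stays where it is left
- stand: the fixed wooden stand, 60 by 60 by 62 mm tall, with an upright round hole of 16 mm right through its centre; the handle's underside rests on its top, the blade's end then 7 mm above the desk. Origin at the centre of its underside
- pencup: empty black pen cup, 72 mm across, 95 mm tall, origin at its underside; leave alone
- gluestick: upright glue stick, 29 mm across, 95 mm tall, origin at its underside; leave alone
- stapler: black stapler, 120 by 34 by 43 mm, origin at its underside; leave alone
- calculator: desk calculator, 160 by 110 by 22 mm, origin at its underside; leave alone
Things that resemble listed ones, but are neither listed nor needed, are in the scene too. What is meant by the stand is not turquoise, and is the larger of those in its own colour.

How it is judged:
By the outcome, as a careful person would: the job done as asked, in the order asked, and still so for the second after the job is handed in, with the robot touching nothing.
It also fails if it takes over 69 s, if anything falls off the work surface, if the arm or the gripper's body presses on something with over 40 N, if the wrist force passes 120 N, or if a joint passes its speed limit or range.

### The arm

A 6-joint arm with a two-finger parallel gripper is mounted at the origin on the work surface. World frame = base frame: x ahead of the robot, y to its left, z up, the work surface at z = 0. Lengths are in mm, angles in rad, forces in N, time in s.
With the tool pointing down it reaches from about 400 to 925 mm from the base axis. Payload 12.5 kg.
Tool frame: the origin (TCP) lies on the front face of the gripper's body, between the roots of the fingers; the fingertips stand 78 mm ahead of it and the grasp point (between the pads) lies 59 mm ahead of it (env.nose_length is the distance from the TCP to the fingertips, in mm); z points along the fingers, y is the line along which they close (so a half turn about z gives the same grasp; the last joint's range is limited). The gripper opens to 95 mm and grips with 3 to 60 N. Pads are 20 mm wide; open, the fingers measure 119 mm over their backs; the gripper's body (75 mm by 180 mm) begins 59 mm behind the grasp point.
Start: joints at [1.029, 0.491, 1.559, -0, 1.092, -0.106], TCP at [263.817, 566.602, 292.261] pointing down, gripper open.
Joint ranges: [-3.1, 3.1], [-0.84, 2.19], [0.05, 2.79], [-1.13, 4.28], [0.06, 2.93], [-2.69, 2.69]. Speed limits (rad/s): [2.22, 2.22, 2.79, 3.14, 3.14, 3.14].

### API

Orientations are given as [roll, pitch, yaw] about the fixed x, y, z axes, in that order (R = Rz(yaw) Ry(pitch) Rx(roll)).
In Python, from cell import env gives the robot as it stands.
- The arm moves only by the tool jog_arm, never from a script. Its argument "motion" is a list of rows, each a list of 7 numbers: the turn, a rotation vector about the tool's x, y, z in degrees, then the shift along the tool's x, y, z in mm, then the finger opening in mm, from 0 to 95.1. In form: [[wx, wy, wz, x, y, z, hand], ...]. A call has 1 to 10 rows; each row shifts and turns the commanded pose from where the row before left it, along the tool's axes as they then stand; what a row does not reach is not made up. A row lasts 1/8 s, in which the tool goes at most 62.5 mm and 10.7 degrees, less where a joint would pass 70% of its speed; a pose out of reach is approached as far as the arm can. A call is refused whole if a number of a shift passes 62.5 or a number of a turn 10.7, either way. A call with a gripper value outside its range is refused whole. The fingers move at their own pace and stop on an object; the grip force is fixed at half the most. Time passes only in rows, so rows that do not move let the fingers close. It gives the time, the measured TCP pose, the force, the opening and the grip force at its end, in the units of the state.
- env.state(): the state, without advancing time (a new reading comes with each control period).
- env.read_camera(name): name is "scene" or "top"; returns a dict with "color" (384x512x3 uint8, red, green, blue), "z_map" (384x512 float32, mm along the optical axis (not along the pixel's ray), 0 where there is no reading), "camera_matrix" (3x3 intrinsics, pixels), "k1" (the pictures are not rectified: a ray, as slopes to the right and down, at radius r is drawn at 1 + k1 r^2 times it, then the intrinsics apply), "world_to_cam" (4x4, takes a point from world to camera coordinates). Camera axes: x right, y up, looking along -z (the intrinsics and any distortion apply to the point x, -y, -z); pixel columns grow to the right and rows downward; lengths in mm; the calibration is good to about 2 mm. A picture is of the moment at which its call begins.
- env.job_done(): hands the job in; it is judged then, once.
Trained networks look in the newest picture that a camera, given by its name, has taken for a name from the list of things; names that differ only in an ending like _2 or _b are one class to them, and where a whole thing is asked for, a point or a joint stands for the part that bears it (a point fixed in the world has none). Each returns a list of dicts, best first, with "score" (0 to 1); they miss things now and then, are a little off and sometimes report something else, mostly with a low value. They report only what shows in the picture. A call takes as long as a camera call. They do not tell look-alikes from the thing itself.
- env.recognise(camera, thing): "location" ([column, row] in pixels, amid what is visible of it).
The state is a dict: "t": time; "joints": joint angles; "qvel": joint speeds; "tau": joint torques, N m; "eef_pos": TCP position; "tcp_rot": TCP orientation; "ft_force": force on the tool from outside, world axes, zero at the start; "moment": the same for the moment, N m; "opening": opening from 0.0 (shut) to 1.0 (fully open); "grip_force": force on a finger pad.
Only numpy, scipy, OpenCV 4.12 (cv2) and the standard library are available. Lean on these libraries where they do the work, as an engineer would, in place of code of your own. Each camera call takes 0.05 s, during which the arm holds its last target. There are 200 camera calls.

## Working session

There is one attempt and no reset: what is moved stays moved. The work goes in short steps, Python scripts to look and compute and a tool call to move; the robot and the scene stay as the last step left them, time stands still between calls to the robot, and variables do not carry over. Pictures are saved under pics/ and viewed, at most 10 in all, crops included, and the job is handed in when it is done.

Besides the shell and the picture viewer there is one more tool, called as name(argument=value, ...), one argument or row to a line, values as JSON. jog_arm: Moves the arm, as the interface text tells. Its arguments: {"type":"object","properties":{"motion":{"type":"array"}},"required":["motion"]}

```bash
mkdir -p pics; ls; cat > h.py <<'E'
import numpy as np, cv2
from cell import env
def cam(n):
    return env.read_camera(n)
def dist(c): return np.array([c["k1"],0,0,0,0],float)
def pix2w(c,u,v,z=None):
    """pixel -> world; z: known world height, else depth map"""
    x,y=cv2.undistortPoints(np.array([[[u,v]]],float),c["camera_matrix"],dist(c))[0,0]
    W=np.linalg.inv(c["world_to_cam"]); d=W[:3,:3]@np.array([x,-y,-1.]); o=W[:3,3]
    s=c["z_map"][int(round(v)),int(round(u))] if z is None else (z-o[2])/d[2]
    return o+s*d
def w2pix(c,p):
    q=c["world_to_cam"]@np.append(p,1.); q=np.array([q[0],-q[1],-q[2]])
    return cv2.projectPoints(q.reshape(1,1,3),np.zeros(3),np.zeros(3),c["camera_matrix"],dist(c))[0][0,0]
def cloud(c):
    h,w=c["z_map"].shape; uu,vv=np.meshgrid(np.arange(w),np.arange(h))
    xy=cv2.undistortPoints(np.stack([uu,vv],-1).reshape(-1,1,2).astype(float),c["camera_matrix"],dist(c))[:,0]
    W=np.linalg.inv(c["world_to_cam"]); d=np.c_[xy[:,0],-xy[:,1],-np.ones(len(xy))]*c["z_map"].reshape(-1,1)
    return (d@W[:3,:3].T+W[:3,3]).reshape(h,w,3)
E
cat > a.py <<'E'
from h import *
for n in ("scene","top"):
    c=cam(n); cv2.imwrite(f"pics/{n}0.png",cv2.resize(c["color"][:,:,::-1],(800,600),interpolation=cv2.INTER_CUBIC))
    np.savez(f"{n}0.npz",**c)
    print(n,c["camera_matrix"].round(1).tolist(),c["k1"],np.linalg.inv(c["world_to_cam"])[:3,3].round())
    for t in ("riser","cam","driver_grip","driver_tip","stand","slot_floor","pencup","gluestick","stapler","calculator"):
        try: print(t,[(round(r["score"],2),np.round(r["location"]).tolist(),pix2w(c,*r["location"]).round().tolist()) for r in env.recognise(n,t)][:4])
        except Exception as e: print(t,e)
print(env.state())
E
python3 a.py
```

```text
pics
scene [[362.9, 0.0, 253.9], [0.0, 362.9, 194.8], [0.0, 0.0, 1.0]] -0.0527728097032904 [889. 650. 763.]
riser [(0.75, [252.0, 200.0], [522.0, 4.0, 29.0])]
cam [(0.56, [269.0, 186.0], [451.0, -19.0, 31.0])]
driver_grip [(0.66, [338.0, 250.0], [471.0, 308.0, 102.0])]
driver_tip [(0.63, [342.0, 245.0], [468.0, 312.0, 126.0])]
stand [(0.76, [334.0, 270.0], [485.0, 323.0, 53.0]), (0.71, [369.0, 298.0], [470.0, 423.0, 61.0]), (0.64, [358.0, 242.0], [373.0, 283.0, 45.0])]
slot_floor []
pencup [(0.63, [250.0, 198.0], [523.0, -6.0, 29.0]), (0.55, [215.0, 135.0], [496.0, -284.0, 73.0])]
gluestick [(0.57, [240.0, 307.0], [726.0, 307.0, 78.0]), (0.2, [267.0, 126.0], [275.0, -314.0, 21.0])]
stapler [(0.53, [162.0, 163.0], [692.0, -276.0, 42.0]), (0.23, [216.0, 134.0], [492.0, -291.0, 72.0])]
calculator [(0.67, [265.0, 127.0], [286.0, -311.0, 20.0])]
top [[384.6, 0.0, 254.1], [0.0, 384.6, 197.1], [0.0, 0.0, 1.0]] -0.060173056817281 [ 445.   47. 1382.]
riser [(0.98, [260.0, 191.0], [535.0, -11.0, 28.0])]
cam [(0.39, [263.0, 215.0], [451.0, -21.0, 29.0])]
driver_grip []
driver_tip [(0.57, [168.0
[... 453 characters left out ...]
2.0, 21.0])]
{'t': 1.1, 'joints': array([ 1.02937194e+00,  4.90883015e-01,  1.55885606e+00, -1.06555495e-05,
        1.09171586e+00, -1.05603694e-01]), 'qvel': array([-1.67703516e-03,  1.50244553e-03, -1.70064447e-05, -1.28590335e-03,
        1.62761080e-03,  4.81582984e-04]), 'tau': array([-9.82633878e-05, -6.12462616e+01, -2.58440137e+01,  6.93912688e-02,
        4.43864346e-02, -1.69648087e-05]), 'eef_pos': array([263.84210188, 566.60581774, 292.28665562]), 'tcp_rot': array([3.14145670e+00, 2.39204659e-05, 2.70577687e+00]), 'ft_force': array([-0.29581345,  0.41646068,  0.17237996]), 'moment': array([-0.02400501, -0.0195939 , -0.00460459]), 'grip_force': 0.0, 'opening': 0.9982752086622196}
```

View pics/scene0.png

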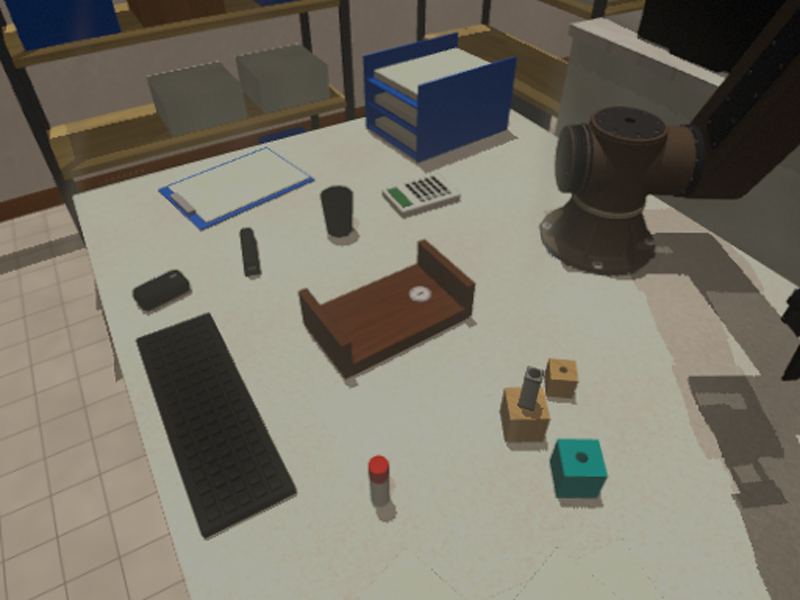

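View pics/top0.png

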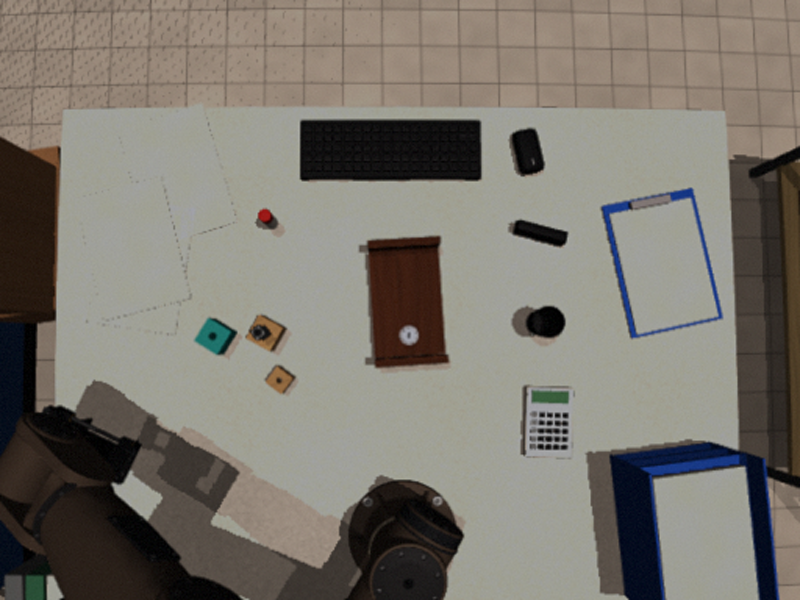

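Stand candidates, in scene pixels of the 512-wide picture: a turquoise block (369,298), a small wooden one (358,242), and a larger wooden one (334,270) holding the driver. The larger wooden one fits, because it is not turquoise and is the bigger of the two in wood. The cam is at scene (269,186), and the loose leg is the one nearest the robot. I'll confirm with a crop and measure.

```bash
cat > b.py <<'E'
from h import *
T=np.load("top0.npz"); S=np.load("scene0.npz")
def crop(c,u,v,r): return cv2.resize(np.ascontiguousarray(c["color"][v-r:v+r,u-r:u+r,::-1]),(390,290) if 0 else (295,295),interpolation=cv2.INTER_CUBIC)
im=np.vstack([np.hstack([crop(S,345,258,42),crop(S,269,187,16)]),np.hstack([crop(T,165,220,28),crop(T,262,214,12)])])
cv2.imwrite("pics/crop.png",im)
for n,c in (("S",S),("T",T)):
    P=cloud(c); col=c["color"].astype(int)
    # stand top
    def blob(m,name):
        p=P[m]; 
        if len(p)<4: print(n,name,len(p)); return
        print(n,name,len(p),p.mean(0).round(1),[np.round(x,1).tolist() for x in cv2.minAreaRect(p[:,:2].astype(np.float32))])
    near=lambda x,y,r:(np.hypot(P[...,0]-x,P[...,1]-y)<r)
    z=P[...,2]
    blob(near(470,303,55)&(z>56)&(z<68),"standtop")
    blob(near(470,303,40)&(z>126)&(z<140),"handletop")
    blob(near(470,303,60)&(z>45),"all>45")
    blob(near(530,-12,190)&(z>78)&(z<92)&(P[...,0]<500),"legtop near")
    blob(near(530,-12,190)&(z>78)&(z<92)&(P[...,0]>500),"legtop far")
    blob(near(530,-12,190)&(z>20)&(z<38),"board")
    blob(near(451,-20,40)&(z>22)&(z<40)&(col.min(-1)>110),"flange")
    blob(near(451,-20,40)&(z>22)&(z<40)&(col.min(-1)>85),"flange85")
E
python3 b.py
```

```text
S standtop 430 [466.6 306.9  61. ] [[462.0, 303.5], [60.8, 61.6], 60.3]
S handletop 104 [463.3 303.5 130.7] [[462.1, 302.7], [24.1, 24.7], 36.8]
S all>45 802 [468.5 308.1  76.6] [[461.9, 303.5], [60.9, 61.6], 60.3]
S legtop near 266 [399.5 -14.   83.8] [[398.2, -18.0], [20.8, 159.2], 3.5]
S legtop far 327 [658.1   0.8  83.9] [[657.4, -5.1], [19.2, 161.4], 3.1]
S board 3322 [525.4  -4.   29.4] [[527.7, -12.9], [279.5, 164.9], 3.3]
S flange 85 [453.9 -16.3  30.8] [[452.3, -18.2], [38.9, 32.9], 57.0]
S flange85 111 [453.8 -15.9  30.8] [[453.6, -15.9], [41.4, 38.9], 23.2]
T standtop 221 [459.8 300.   62.1] [[459.8, 303.3], [60.8, 60.2], 60.6]
T handletop 60 [459.7 303.4 131.6] [[459.8, 303.9], [24.3, 24.5], 38.1]
T all>45 331 [459.4 299.1  77.4] [[459.8, 303.2], [60.9, 60.2], 61.0]
T legtop near 255 [395.9 -17.   85. ] [[396.0, -18.9], [18.1, 159.7], 3.1]
T legtop far 257 [654.7  -3.5  85. ] [[655.4, -4.4], [19.4, 160.0], 3.2]
T board 3089 [526.1 -11.5  30.2] [[526.1, -11.8], [242.9, 160.3], 3.2]
T flange 93 [454.  -14.8  31.4] [[454.3, -14.9], [38.7, 35.1], 89.5]
T flange85 110 [453.  -14.8  31.4] [[452.6, -14.9], [38.8, 38.6], 89.9]
```

View pics/crop.png

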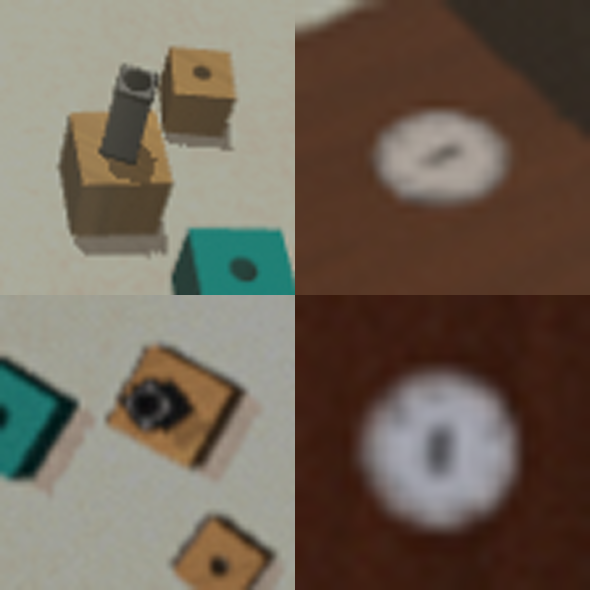

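The crop confirms it: the driver stands in the larger natural-wood stand. The cam slot runs roughly along world x. Next I measure the slot angle and plan the approach.

```bash
cat > slot.py <<'E'
from h import *
def rect(c,x0,y0,z,R=26,n=4):
    g=np.arange(-R,R+.01,1/n); X,Y=np.meshgrid(g+x0,g+y0,indexing="ij")
    q=np.array([w2pix(c,(x,y,z)) for x,y in zip(X.ravel(),Y.ravel())]).reshape(*X.shape,2).astype(np.float32)
    return X,Y,cv2.remap(c["color"].mean(-1).astype(np.float32),q[...,0],q[...,1],cv2.INTER_CUBIC)
def slot(c,x0=452.5,y0=-15.5,z=31.5):
    X,Y,I=rect(c,x0,y0,z)
    # flange circle: bright mask fitted
    b=(I>90).astype(np.uint8); k,_=cv2.findContours(b,cv2.RETR_EXTERNAL,cv2.CHAIN_APPROX_NONE)
    k=max(k,key=cv2.contourArea); (v,u),(a,bb),_=cv2.fitEllipse(k)
    cx,cy=X[0,0]+u/4,Y[0,0]+v/4
    r=np.hypot(X-cx,Y-cy); bg=np.median(I[r<13]); w=np.clip(bg-6-I,0,None)*(r<11)
    m=w.sum(); sx,sy=(w*X).sum()/m,(w*Y).sum()/m
    C=np.cov(np.stack([X.ravel(),Y.ravel()]),aweights=w.ravel()); e,V=np.linalg.eigh(C)
    return dict(flange=(round(cx,2),round(cy,2)),diam=(round(a/4,1),round(bb/4,1)),slot=(round(sx,2),round(sy,2)),ang=round(np.degrees(np.arctan2(V[1,1],V[0,1])),1),sd=np.sqrt(e).round(2))
if __name__=="__main__":
    for n in ("scene0","top0"): print(n,slot(np.load(n+".npz")))
E
python3 slot.py; python3 - <<'E'
from cell import env
from scipy.spatial.transform import Rotation as R
import numpy as np
s=env.state(); M=R.from_euler("xyz",s["tcp_rot"]).as_matrix(); print(M.round(3), np.degrees(np.arctan2(M[1,1],M[0,1])))
E
```

```text
scene0 {'flange': (np.float64(454.49), np.float64(-15.33)), 'diam': (42.5, 43.8), 'slot': (np.float64(453.4), np.float64(-15.69)), 'ang': np.float64(-172.5), 'sd': array([1.97, 3.82])}
top0 {'flange': (np.float64(453.93), np.float64(-14.53)), 'diam': (42.3, 42.5), 'slot': (np.float64(453.77), np.float64(-14.21)), 'ang': np.float64(174.6), 'sd': array([2.18, 3.74])}
[[-0.907  0.422  0.   ]
 [ 0.422  0.907  0.   ]
 [-0.     0.    -1.   ]] 65.02959515535866
```

jog_arm(
  motion=[
    [0,0,9.2,0,0,0,80],
    [0,0,9.2,0,0,0,60],
    [0,0,9.1,0,0,0,60],
    [0,0,0,-41,-0.6,0,60],
    [0,0,0,-41,-0.6,0,60],
    [0,0,0,-41,-0.6,0,60],
    [0,0,0,-41,-0.6,0,60],
    [0,0,0,-41,-0.5,0,60],
    [0,0,0,-41,-0.5,0,60],
    [0,0,0,-41,-0.5,0,60],
  ],
)

```text
t: 2.35
eef_pos: [436.3, 335.5, 292.4]
tcp_rot: [3.141, 0.0, 2.226]
ft_force: [0.6, -0.2, -0.3]
opening: 0.633
grip_force: 0.0
```

```bash
cat > d.py <<'E'
import sys,numpy as np
from cell import env
from scipy.spatial.transform import Rotation as R
s=env.state(); M=R.from_euler("xyz",s["tcp_rot"]).as_matrix()
print("t",round(s["t"],2),"p",s["eef_pos"].round(2),"yA",np.degrees(np.arctan2(M[1,1],M[0,1])).round(2),"tilt",M[:2,2].round(4),"F",s["ft_force"].round(2),"Mo",s["moment"].round(3),"op",round(s["opening"]*95.1,1),"gf",round(s["grip_force"],1),"j6",s["joints"][5].round(3))
if len(sys.argv)>3: print("to target tool delta",(M.T@(np.array(sys.argv[1:4],float)-s["eef_pos"])).round(2))
E
python3 d.py 461 303.4 166
```

```text
t 2.35 p [436.27 335.51 292.39] yA 37.53 tilt [0.0003 0.0002] F [ 0.56 -0.16 -0.29] Mo [-0.075 -0.033 -0.02 ] op 60.2 gf 0.0 j6 -0.12
to target tool delta [-40.53   0.   126.39]
```

jog_arm(
  motion=[
    [0,0,0,-40.5,0,0,60],
    [0,0,0,0,0,31.5,60],
    [0,0,0,0,0,31.5,60],
    [0,0,0,0,0,31.5,60],
    [0,0,0,0,0,31.5,60],
    [0,0,0,0,0,0,60],
    [0,0,0,0,0,0,60],
  ],
)

```text
t: 3.22
eef_pos: [460.6, 304.7, 167.3]
tcp_rot: [3.14, 0.0, 2.226]
ft_force: [0.8, 1.1, -0.2]
opening: 0.629
grip_force: 0.0
```

```bash
python3 d.py 461 303.4 166
```

```text
t 3.23 p [460.65 304.74 167.27] yA 37.53 tilt [0.001  0.0006] F [ 0.81  1.11 -0.23] Mo [-0.034  0.041  0.059] op 59.8 gf 0.0 j6 -0.19
to target tool delta [-1.28 -0.54  1.27]
```

jog_arm(
  motion=[
    [0,0,0,-1.2,-0.5,1,60],
    [0,0,0,0,0,0,30],
    [0,0,0,0,0,0,15],
    [0,0,0,0,0,0,15],
    [0,0,0,0,0,0,15],
    [0,0,0,0,0,0,15],
    [0,0,0,0,0,0,15],
  ],
)

```text
t: 4.1
eef_pos: [460.5, 303.3, 165.2]
tcp_rot: [-3.142, -0.0, 2.226]
ft_force: [-0.8, 0.3, 1.0]
opening: 0.253
grip_force: 30.0
```

```bash
python3 d.py 461 303.4 166
```

```text
t 4.1 p [460.53 303.26 165.23] yA 37.53 tilt [-0.0001  0.    ] F [-0.84  0.26  0.97] Mo [-0.035  0.131  0.058] op 24.1 gf 30.0 j6 -0.193
to target tool delta [-0.18  0.46 -0.77]
```

jog_arm(
  motion=[
    [0,0,0,0,0,-10,15],
    [0,0,0,0,0,-20,15],
    [0,0,0,0,0,-25,15],
    [0,0,0,0,0,-25,15],
    [0,0,0,0,0,-25,15],
    [0,0,0,0,0,-15,15],
    [0,0,0,0,0,0,15],
  ],
)

```text
t: 4.97
eef_pos: [460.7, 303.3, 286.1]
tcp_rot: [3.14, 0.0, 2.226]
ft_force: [0.1, 0.2, -2.4]
opening: 0.25
grip_force: 30.0
```

```bash
python3 d.py 452.8 -15.2 230; python3 - <<'E'
from h import *
out=[]
s=env.state(); p=s["eef_pos"]; tip=[p[0],p[1],p[2]-150]
for n in ("scene","top"):
    c=cam(n); u,v=w2pix(c,tip).astype(int); print(n,u,v)
    for t in ("driver_tip","driver_grip"): print(t,[(round(r["score"],2),np.round(r["location"],1)) for r in env.recognise(n,t)][:3])
    out.append(cv2.resize(np.ascontiguousarray(c["color"][v-30:v+30,u-30:u+30,::-1]),(400,400),interpolation=cv2.INTER_CUBIC))
cv2.imwrite("pics/lift.png",np.hstack(out))
E
```

```text
t 4.97 p [460.67 303.29 286.1 ] yA 37.53 tilt [0.0016 0.0008] F [ 0.15  0.25 -2.37] Mo [-0.065  0.008 -0.023] op 23.8 gf 30.0 j6 -0.193
to target tool delta [-247.76 -200.36   55.82]
scene 342 237
driver_tip []
driver_grip [(0.7, array([250.7, 200.7])), (0.67, array([344. , 228.7]))]
top 164 212
driver_tip []
driver_grip [(0.45, array([173. , 211.3]))]
```

View pics/lift.png

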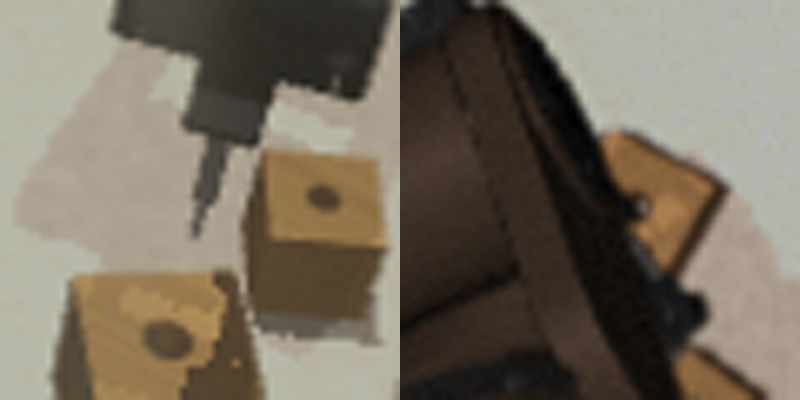

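The blade looks narrow to the scene camera, whose sight line there is about 39°. So the blade's width lies along the tool's y (grip) line. Now over to the cam.

jog_arm(
  motion=[
    [0,0,0,-15,-12,0,15],
    [0,0,0,-31,-25,0,15],
    [0,0,0,-36,-29.4,0,15],
    [0,0,0,-36,-29,0,15],
    [0,0,0,-36,-29,0,15],
    [0,0,0,-36,-29,0,15],
    [0,0,0,-31,-25,0,15],
    [0,0,0,-26.8,-22,0,15],
    [0,0,9.4,0,0,0,15],
    [0,0,9.4,0,0,0,15],
  ],
)

```text
t: 6.52
eef_pos: [451.9, -16.6, 285.1]
tcp_rot: [-3.141, -0.0, 1.891]
ft_force: [-0.1, -0.7, -1.3]
opening: 0.249
grip_force: 30.0
```

jog_arm(
  motion=[
    [0,0,9.4,0,0,0,15],
    [0,0,9.4,0,0,0,15],
    [0,0,0,0,0,22,15],
    [0,0,0,0,0,22,15],
    [0,0,0,0,0,22,15],
    [0,0,0,0,0,12,15],
    [0,0,0,0,0,0,15],
    [0,0,0,0,0,0,15],
  ],
)

```text
t: 7.52
eef_pos: [452.8, -15.5, 207.8]
tcp_rot: [3.141, 0.0, 1.569]
ft_force: [0.1, 1.4, -1.5]
opening: 0.25
grip_force: 30.0
```

```bash
python3 d.py 453.5 -15.2 205; python3 - <<'E'
from h import *
s=env.state(); p=s["eef_pos"]; tip=np.array([p[0],p[1],p[2]-158.2])
c=cam("scene"); np.savez("s1.npz",**c); u,v=w2pix(c,tip); print(u,v,tip)
u,v=int(u),int(v)
cv2.imwrite("pics/near.png",cv2.resize(np.ascontiguousarray(c["color"][v-22:v+22,u-22:u+22,::-1]),(600,600),interpolation=cv2.INTER_CUBIC))
c=cam("top");np.savez("t1.npz",**c)
E
```

```text
t 7.53 p [452.76 -15.51 207.81] yA -0.08 tilt [ 0.0009 -0.0001] F [ 0.08  1.36 -1.45] Mo [-0.091  0.04  -0.   ] op 23.8 gf 30.0 j6 -0.179
to target tool delta [0.31 0.73 2.81]
268.9868961331636 182.76527257494357 [452.76237153 -15.51194958  49.6113881 ]
```

View pics/near.png

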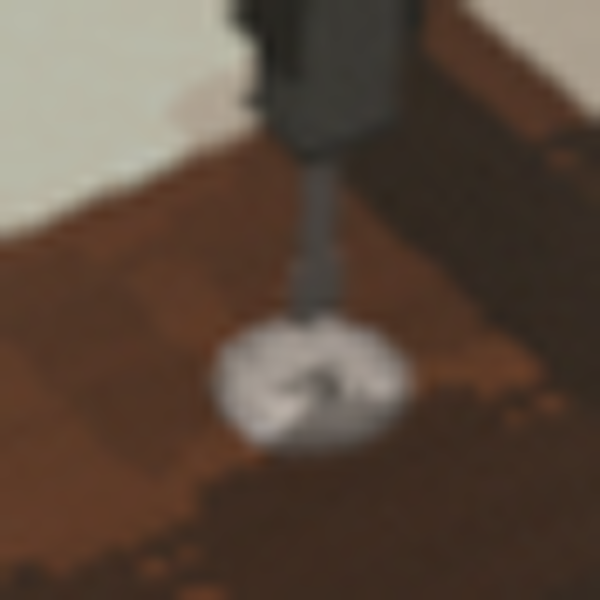

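The blade end shows at (268.8,182.8), matching the prediction from the robot pose (269.0,182.8). The cam lies just below it, around (268.4,187.7). I'll refine that.

```bash
python3 - <<'E'
from h import *
from slot import slot
s=np.load("s1.npz"); I=s["color"].astype(float); G=I.mean(-1); sat=I[...,0]-I[...,2]
p=np.array([452.76,-15.51,207.81])
P=cloud(s)
for h in (5,10,15,20,25,30,35,40,45,52):
    u,v=w2pix(s,p-[0,0,158.2-h]); r=int(round(v)); c0=int(round(u))
    row=sat[r,c0-8:c0+9]
    # low saturation (grey steel) vs brown: weight
    w=np.clip(row.max()-row-0.45*(row.max()-row.min()),0,None)
    print(h,round(u,1),round(v,1),"cen",round((w*np.arange(c0-8,c0+9)).sum()/w.sum(),2),row.astype(int).tolist())
for h in (0,): print(I[178:190,266:273].mean(-1).astype(int).tolist())
for d in ([1,0,0],[0,1,0],[0,0,1]): print(d,(w2pix(s,np.array([453,-15,31.5])+d)-w2pix(s,[453,-15,31.5])).round(3))
print(slot(s))
for a in (-8,0,8): pass
t=np.load("t1.npz"); print(t["color"][205:222,255:270].mean(-1).astype(int).tolist()[8])
E
```

```text
5 269.0 181.5 cen 268.65 [50, 46, 45, 44, 45, 43, 22, 9, 9, 15, 35, 45, 47, 45, 44, 42, 41]
10 269.1 180.2 cen 268.71 [45, 42, 43, 42, 44, 45, 23, 11, 9, 15, 35, 45, 47, 44, 45, 45, 43]
15 269.1 178.9 cen 268.93 [44, 41, 42, 42, 42, 43, 28, 14, 10, 16, 35, 43, 44, 43, 44, 43, 36]
20 269.2 177.6 cen 270.02 [42, 42, 42, 42, 41, 42, 32, 15, 10, 23, 39, 44, 44, 44, 43, 32, 22]
25 269.2 176.3 cen 272.19 [46, 45, 45, 44, 45, 46, 36, 16, 9, 22, 37, 41, 39, 28, 18, 18, 17]
30 269.2 175.0 cen 272.45 [45, 45, 45, 46, 45, 45, 40, 19, 10, 19, 36, 39, 27, 18, 19, 18, 18]
35 269.3 173.7 cen 272.54 [46, 46, 45, 44, 45, 44, 39, 19, 9, 19, 33, 28, 18, 18, 17, 18, 17]
40 269.3 172.4 cen 272.32 [49, 50, 45, 42, 42, 42, 35, 17, 10, 12, 16, 17, 16, 16, 16, 16, 17]
45 269.4 171.0 cen 271.72 [45, 46, 46, 42, 42, 39, 23, 9, 7, 9, 14, 15, 17, 17, 16, 17, 16]
52 269.4 169.2 cen 270.57 [27, 30, 34, 32, 25, 9, 6, 6, 7, 7, 5, 6, 6, 9, 14, 17, 18]
[[57, 57, 64, 68, 69, 62, 57], [56, 68, 69, 68, 67, 61, 57], [58, 66, 68, 67, 65, 61, 58], [62, 65, 66, 66, 64, 60, 59], [58, 63, 65, 66, 63, 60, 57], [94, 82, 80, 106, 105, 82, 65], [136, 140, 133, 141, 145, 131, 117], [152, 153, 151, 152, 153, 151, 143], [154, 154, 154, 141, 138, 150, 151], [154, 141, 119, 101, 114, 144, 153], [140, 124, 121, 99, 89, 137, 137], [166, 163, 138, 107, 102, 116, 114]]
[1, 0, 0] [-0.285  0.115]
[0, 1, 0] [0.178 0.196]
[0, 0, 1] [ 0.008 -0.247]
{'flange': (np.float64(454.7), np.float64(-16.56)), 'diam': (39.1, 44.2), 'slot': (np.float64(453.45), np.float64(-12.26)), 'ang': np.float64(67.9), 'sd': array([2.75, 3.77])}
[60, 64, 59, 64, 63, 62, 64, 65, 63, 64, 67, 69, 65, 65, 63]
```

jog_arm(
  motion=[
    [0,0,0,0.7,0.8,5,15],
    [0,0,0,0,0,5,15],
    [0,0,0,0,0,4,15],
    [0,0,0,0,0,0,15],
    [0,0,0,0,0,0,15],
  ],
)

```text
t: 8.25
eef_pos: [453.4, -14.7, 193.2]
tcp_rot: [3.142, -0.0, 1.57]
ft_force: [0.3, 1.1, -0.7]
opening: 0.255
grip_force: 30.0
```

```bash
python3 d.py 453.6 -14.8 190
```

```text
t 8.25 p [453.44 -14.66 193.23] yA -0.07 tilt [0.     0.0001] F [ 0.26  1.14 -0.67] Mo [-0.13   0.115 -0.053] op 24.3 gf 30.0 j6 -0.177
to target tool delta [-0.14  0.16  3.23]
```

jog_arm(
  motion=[
    [0,0,0,0,0,1,15],
    [0,0,0,0,0,1,15],
    [0,0,0,0,0,1,15],
    [0,0,0,0,0,1,15],
    [0,0,0,0,0,0,15],
  ],
)

```text
t: 8.88
eef_pos: [453.4, -14.7, 189.2]
tcp_rot: [-3.142, -0.0, 1.57]
ft_force: [-0.1, 0.6, -1.8]
opening: 0.251
grip_force: 30.0
```

```bash
python3 d.py 453.6 -14.8 190
```

```text
t 8.88 p [453.42 -14.66 189.15] yA -0.07 tilt [-0.  0.] F [-0.13  0.58 -1.81] Mo [-0.223  0.083  0.045] op 23.9 gf 30.0 j6 -0.177
to target tool delta [-0.14  0.18 -0.85]
```

Tip about 0.5 mm below the face level, no contact force yet. Continue.

jog_arm(
  motion=[
    [0,0,0,0,0,0.7,15],
    [0,0,0,0,0,0.6,15],
    [0,0,0,0,0,0,15],
  ],
)

```text
t: 9.25
eef_pos: [453.4, -14.7, 187.9]
tcp_rot: [3.141, -0.0, 1.57]
ft_force: [0.3, -1.9, -1.0]
opening: 0.248
grip_force: 30.0
```

```bash
python3 d.py
```

```text
t 9.25 p [453.44 -14.66 187.9 ] yA -0.07 tilt [0.0001 0.    ] F [ 0.35 -1.85 -0.97] Mo [-0.336  0.063 -0.059] op 23.6 gf 30.0 j6 -0.177
```

jog_arm(
  motion=[
    [0,0,0,0,0,0.7,15],
    [0,0,0,0,0,0.6,15],
    [0,0,0,0,0,0,15],
  ],
)

```text
t: 9.62
eef_pos: [453.4, -14.7, 186.6]
tcp_rot: [3.142, -0.0, 1.57]
ft_force: [0.2, -1.3, -1.6]
opening: 0.253
grip_force: 30.0
```

```bash
python3 d.py;python3 d.py
```

```text
t 9.62 p [453.43 -14.66 186.59] yA -0.07 tilt [0.0001 0.    ] F [ 0.17 -1.31 -1.59] Mo [-0.451  0.032 -0.007] op 24.0 gf 30.0 j6 -0.177
t 9.62 p [453.43 -14.66 186.59] yA -0.07 tilt [0.0001 0.    ] F [ 0.17 -1.31 -1.59] Mo [-0.451  0.032 -0.007] op 24.0 gf 30.0 j6 -0.177
```

jog_arm(
  motion=[
    [0,0,0,-0.3,0,0,15],
    [0,0,0,-0.3,0,0,15],
    [0,0,0,0,0,0,15],
  ],
)

```text
t: 10.0
eef_pos: [453.4, -15.2, 186.6]
tcp_rot: [-3.142, -0.0, 1.57]
ft_force: [0.0, 0.2, -0.8]
opening: 0.253
grip_force: 30.0
```

```bash
python3 d.py
```

```text
t 10.0 p [453.37 -15.18 186.6 ] yA -0.07 tilt [-0.0001  0.0002] F [ 0.05  0.23 -0.82] Mo [-0.081  0.006 -0.03 ] op 24.0 gf 30.0 j6 -0.178
```

The side force has gone, so the blade is in the slot. I'll lower it to about 1 mm above the floor.

jog_arm(
  motion=[
    [0,0,0,0,0,1,15],
    [0,0,0,0,0,1,15],
    [0,0,0,0,0,1,15],
    [0,0,0,0,0,0.7,15],
    [0,0,0,0,0,0,15],
  ],
)

```text
t: 10.62
eef_pos: [453.4, -15.2, 182.8]
tcp_rot: [-3.141, -0.0, 1.57]
ft_force: [0.2, 0.1, -1.0]
opening: 0.254
grip_force: 30.0
```

```bash
python3 d.py
```

```text
t 10.62 p [453.37 -15.22 182.85] yA -0.07 tilt [-0.0001  0.0001] F [ 0.21  0.09 -0.97] Mo [-0.084  0.048 -0.034] op 24.1 gf 30.0 j6 -0.178
```

jog_arm(
  motion=[
    [0,0,2,0,0,0,15],
    [0,0,2,0,0,0,15],
    [0,0,2,0,0,0,15],
    [0,0,2,0,0,0,15],
    [0,0,2,0,0,0,15],
    [0,0,2,0,0,0,15],
    [0,0,2,0,0,0,15],
  ],
)

```text
t: 11.5
eef_pos: [453.5, -15.3, 183.0]
tcp_rot: [3.141, 0.0, 1.323]
ft_force: [-0.3, -0.9, -0.2]
opening: 0.249
grip_force: 30.0
```

```bash
python3 d.py
```

```text
t 11.5 p [453.47 -15.31 182.95] yA -14.2 tilt [ 0.0002 -0.0001] F [-0.33 -0.94 -0.17] Mo [-0.541  0.139  0.07 ] op 23.7 gf 30.0 j6 0.068
```

jog_arm(
  motion=[
    [0,0,0,-0.4,0,0,15],
    [0,0,2,0,0,0,15],
    [0,0,2,0,0,0,15],
    [0,0,0,0,0,0,15],
  ],
)

```text
t: 12.0
eef_pos: [453.4, -15.6, 183.0]
tcp_rot: [3.141, -0.0, 1.255]
ft_force: [1.7, 0.8, -2.2]
opening: 0.251
grip_force: 30.0
```

```bash
python3 d.py
```

```text
t 12.0 p [453.44 -15.56 182.97] yA -18.11 tilt [0.0004 0.0001] F [ 1.69  0.77 -2.24] Mo [ 0.252 -0.296  0.064] op 23.9 gf 30.0 j6 0.136
```

jog_arm(
  motion=[
    [0,0,2,0.15,0.1,0,15],
    [0,0,2,0,0,0,15],
    [0,0,2,0,0,0,15],
    [0,0,2,0,0,0,15],
    [0,0,2,0,0,0,15],
    [0,0,0,0,0,0,15],
  ],
)

```text
t: 12.75
eef_pos: [453.5, -15.5, 183.0]
tcp_rot: [3.141, -0.0, 1.08]
ft_force: [1.8, -0.1, -1.5]
opening: 0.252
grip_force: 30.0
```

```bash
python3 d.py
```

```text
t 12.75 p [453.53 -15.54 182.95] yA -28.1 tilt [0.0003 0.    ] F [ 1.81 -0.08 -1.51] Mo [-0.095 -0.418  0.151] op 23.9 gf 30.0 j6 0.31
```

jog_arm(
  motion=[
    [0,0,1.5,0.15,0.25,0,15],
    [0,0,1.5,0,0,0,15],
    [0,0,1.5,0,0,0,15],
    [0,0,1.5,0,0,0,15],
    [0,0,0,0,0,0,15],
  ],
)

```text
t: 13.38
eef_pos: [453.7, -15.5, 182.9]
tcp_rot: [-3.142, 0.0, 0.976]
ft_force: [0.3, -1.7, -0.8]
opening: 0.251
grip_force: 30.0
```

```bash
python3 d.py
```

```text
t 13.38 p [453.72 -15.53 182.92] yA -34.09 tilt [-0.  0.] F [ 0.34 -1.66 -0.77] Mo [-0.489 -0.096  0.145] op 23.8 gf 30.0 j6 0.415
```

jog_arm(
  motion=[
    [0,0,1.5,-0.1,0,0,15],
    [0,0,1.5,0,0,0,15],
    [0,0,1.5,0,0,0,15],
    [0,0,1.5,0,0,0,15],
    [0,0,0,0,0,0,15],
  ],
)

```text
t: 14.0
eef_pos: [453.8, -15.6, 182.9]
tcp_rot: [3.141, -0.0, 0.871]
ft_force: [1.6, -2.6, -2.0]
opening: 0.251
grip_force: 30.0
```

```bash
python3 d.py
```

```text
t 14.0 p [453.75 -15.61 182.94] yA -40.09 tilt [ 0.0002 -0.    ] F [ 1.64 -2.61 -1.97] Mo [-0.521 -0.225  0.245] op 23.9 gf 30.0 j6 0.52
```

jog_arm(
  motion=[
    [0,0,0,0,0,0,15],
  ],
)

```text
t: 14.12
eef_pos: [453.7, -15.6, 182.9]
tcp_rot: [3.141, -0.0, 0.872]
ft_force: [1.7, -0.9, -0.8]
opening: 0.247
grip_force: 30.0
```

```bash
cat > m.py <<'E'
from h import *
v=[]
for i in range(5):
    c=cam("scene"); s=env.state(); v.append(np.r_[s["moment"],s["ft_force"]])
print(np.mean(v,0).round(3),np.array(v)[:,2].round(3)); np.savez("cur.npz",**c)
P=cloud(c)
E
python3 m.py; python3 d.py
```

```text
[-0.554 -0.277  0.2    1.626 -1.398 -0.864] [0.187 0.197 0.227 0.195 0.194]
t 14.38 p [453.72 -15.61 182.93] yA -40.06 tilt [0.0002 0.    ] F [ 1.65 -1.43 -0.85] Mo [-0.615 -0.24   0.194] op 23.6 gf 30.0 j6 0.519
```

jog_arm(
  motion=[
    [0,0,1,0,0,0,15],
    [0,0,1,0,0,0,15],
    [0,0,0,0,0,0,15],
    [0,0,0,0,0,0,15],
  ],
)

```text
t: 14.88
eef_pos: [453.7, -15.6, 182.9]
tcp_rot: [3.141, -0.0, 0.837]
ft_force: [1.8, -1.9, -1.2]
opening: 0.249
grip_force: 30.0
```

```bash
python3 m.py; python3 d.py; python3 - <<'E'
from h import *
# leg shift: compare start picture with current one around the near leg's edges (scene)
a=np.load("scene0.npz")["color"]; b=np.load("cur.npz")["color"]
c=np.load("scene0.npz")
for nm,p in (("near leg end",(396,55,70)),("near leg top",(396,30,85)),("near leg end2",(396,58,45)),("far leg end",(657,70,60)),("board edge",(560,68,20)),("far leg top",(657,0,85))):
    u,v=w2pix(c,p).round().astype(int); r=10
    A,B=[x[v-r:v+r,u-r:u+r].mean(-1).astype(np.float32) for x in (a,b)]
    print(nm,(u,v),cv2.phaseCorrelate(A,B,cv2.createHanningWindow((2*r,2*r),cv2.CV_32F)), "px for 2mm +x",(w2pix(c,np.array(p)+[2,0,0])-w2pix(c,p)).round(2))
o=[cv2.resize(np.ascontiguousarray(x[165:215,265:315,::-1]),(400,400),interpolation=cv2.INTER_CUBIC) for x in (a,b)]
cv2.imwrite("pics/leg.png",np.hstack(o))
E
```

```text
[-0.619 -0.45   0.188  2.359 -2.286 -1.167] [0.195 0.212 0.181 0.192 0.162]
t 15.12 p [453.75 -15.61 182.95] yA -42.07 tilt [0.0003 0.    ] F [ 2.51 -2.2  -1.21] Mo [-0.679 -0.452  0.162] op 23.8 gf 30.0 j6 0.554
near leg end (np.int64(299), np.int64(185)) ((0.07236955490510866, 0.25682262252233734), 0.9985858577489853) px for 2mm +x [-0.58  0.24]
near leg top (np.int64(295), np.int64(176)) ((-0.2903624229574575, 0.2503251208189621), 0.9346495151519776) px for 2mm +x [-0.58  0.23]
near leg end2 (np.int64(299), np.int64(192)) ((0.14830606447473116, 0.04822377328948235), 1.0118939650058747) px for 2mm +x [-0.57  0.24]
far leg end (np.int64(219), np.int64(226)) ((-0.03480769142300666, -0.10735700556691796), 0.9394751018285752) px for 2mm +x [-0.7  0.3]
board edge (np.int64(252), np.int64(221)) ((-0.014523504590046699, -0.08057686253079765), 0.9467040884494782) px for 2mm +x [-0.63  0.27]
far leg top (np.int64(207), np.int64(202)) ((0.0666329753698296, 0.022952891307681966), 0.847131798863411) px for 2mm +x [-0.69  0.27]
```

View pics/leg.png

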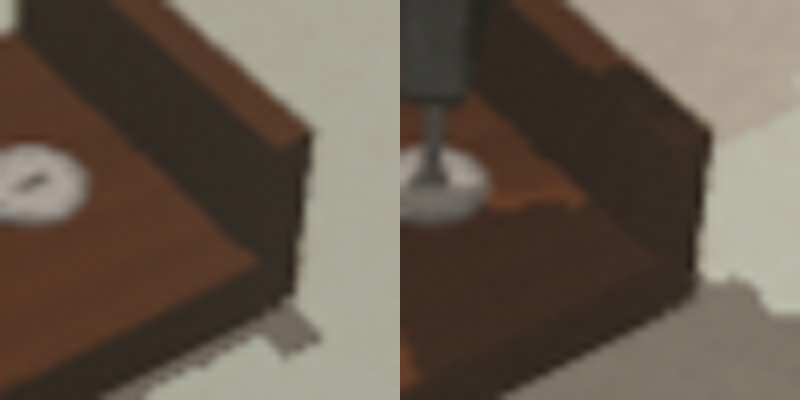

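jog_arm(
  motion=[
    [0,0,0,0,0.3,0,15],
    [0,0,1,0,0,0,15],
    [0,0,1,0,0,0,15],
    [0,0,1,0,0,0,15],
    [0,0,0,0,0,0,15],
    [0,0,0,0,0,0,15],
  ],
)

```text
t: 15.88
eef_pos: [453.9, -15.7, 182.9]
tcp_rot: [-3.141, -0.0, 0.784]
ft_force: [1.8, -0.8, 0.2]
opening: 0.249
grip_force: 30.0
```

```bash
python3 m.py; python3 d.py
```

```text
[-0.112 -0.218  0.143  1.335 -0.071  0.418] [0.11  0.14  0.176 0.149 0.141]
t 16.12 p [453.88 -15.76 182.93] yA -45.07 tilt [-0.      0.0002] F [ 0.6  -0.16  0.21] Mo [-0.118 -0.181  0.141] op 24.0 gf 30.0 j6 0.606
```

jog_arm(
  motion=[
    [0,0,1.5,0,0.1,0,15],
    [0,0,1.5,0,0,0,15],
    [0,0,1,0,0,0,15],
    [0,0,1,0,0,0,15],
    [0,0,0,0,0,0,15],
  ],
)

```text
t: 16.75
eef_pos: [453.9, -15.8, 182.9]
tcp_rot: [-3.141, -0.0, 0.696]
ft_force: [1.3, 1.6, 0.1]
opening: 0.251
grip_force: 30.0
```

```bash
python3 m.py; python3 d.py
```

```text
[ 0.079 -0.116  0.129  1.034  0.472  0.131] [0.102 0.155 0.108 0.144 0.135]
t 17.0 p [453.96 -15.83 182.91] yA -50.06 tilt [-0.      0.0001] F [0.09 1.38 0.17] Mo [ 0.11  -0.108  0.135] op 24.0 gf 30.0 j6 0.693
```

jog_arm(
  motion=[
    [0,0,1.5,0,0,0,15],
    [0,0,1.5,0,0,0,15],
    [0,0,1.5,0,0,0,15],
    [0,0,1.5,0,0,0,15],
    [0,0,0,0,0,0,15],
  ],
)

```text
t: 17.62
eef_pos: [454.0, -15.9, 182.9]
tcp_rot: [3.141, -0.0, 0.592]
ft_force: [1.0, -0.3, 0.6]
opening: 0.249
grip_force: 30.0
```

```bash
python3 m.py; python3 d.py
```

```text
[-0.137 -0.146  0.175  1.2    0.164 -0.606] [0.124 0.147 0.225 0.19  0.191]
t 17.88 p [454.   -15.88 182.91] yA -56.06 tilt [0.0001 0.0001] F [ 0.81  0.15 -0.66] Mo [-0.146 -0.107  0.191] op 23.9 gf 30.0 j6 0.798
```

jog_arm(
  motion=[
    [0,0,1,0,0,0,15],
    [0,0,1,0,0,0,15],
    [0,0,1,0,0,0,15],
    [0,0,0,0,0,0,15],
  ],
)

```text
t: 18.38
eef_pos: [454.0, -15.9, 182.9]
tcp_rot: [3.142, -0.0, 0.54]
ft_force: [1.7, -0.5, -1.0]
opening: 0.249
grip_force: 30.0
```

```bash
sed -i 's/range(5)/range(9)/' m.py; python3 m.py; python3 d.py
```

```text
[-0.394 -0.291  0.144  1.676 -1.108 -0.737] [0.184 0.109 0.114 0.162 0.198 0.121 0.173 0.084 0.154]
t 18.82 p [454.01 -15.87 182.93] yA -59.07 tilt [0.0001 0.    ] F [ 2.06 -0.75 -1.47] Mo [-0.436 -0.36   0.154] op 24.1 gf 30.0 j6 0.85
```

jog_arm(
  motion=[
    [0,0,1.5,0.05,0.2,0,15],
    [0,0,1.5,0,0,0,15],
    [0,0,1.5,0,0,0,15],
    [0,0,0,0,0,0,15],
  ],
)

```text
t: 19.32
eef_pos: [454.1, -16.0, 182.9]
tcp_rot: [-3.141, -0.0, 0.461]
ft_force: [0.9, -0.8, -0.9]
opening: 0.25
grip_force: 30.0
```

```bash
python3 m.py; python3 d.py
```

```text
[-0.18  -0.192  0.148  1.054 -0.498 -0.339] [0.127 0.137 0.125 0.149 0.111 0.193 0.168 0.182 0.143]
t 19.77 p [454.12 -15.99 182.92] yA -63.57 tilt [0.     0.0001] F [ 0.95 -0.11 -0.02] Mo [-0.176 -0.222  0.143] op 23.8 gf 30.0 j6 0.929
```

jog_arm(
  motion=[
    [0,0,1.5,0,0.05,0,15],
    [0,0,1.5,0,0,0,15],
    [0,0,1.5,0,0,0,15],
    [0,0,0,0,0,0,15],
  ],
)

```text
t: 20.27
eef_pos: [454.1, -16.1, 182.9]
tcp_rot: [-3.142, -0.0, 0.382]
ft_force: [1.1, -0.6, 0.2]
opening: 0.251
grip_force: 30.0
```

```bash
python3 m.py; python3 d.py
```

```text
[-0.267 -0.129  0.153  0.968 -0.84  -0.529] [0.189 0.2   0.16  0.133 0.114 0.17  0.125 0.147 0.136]
t 20.73 p [454.13 -16.04 182.92] yA -68.07 tilt [-0.      0.0001] F [ 0.35 -1.25 -0.27] Mo [-0.246 -0.183  0.136] op 23.6 gf 30.0 j6 1.007
```

jog_arm(
  motion=[
    [0,0,1.5,0,0.1,0,15],
    [0,0,1.5,0,0,0,15],
    [0,0,1.5,0,0,0,15],
    [0,0,0,0,0,0,15],
  ],
)

```text
t: 21.22
eef_pos: [454.2, -16.2, 182.9]
tcp_rot: [3.142, -0.0, 0.304]
ft_force: [0.3, -0.8, -0.2]
opening: 0.253
grip_force: 30.0
```

```bash
python3 m.py; python3 d.py
```

```text
[-0.383 -0.044  0.231  0.906 -1.09   0.004] [0.189 0.222 0.225 0.293 0.229 0.197 0.267 0.221 0.233]
t 21.68 p [454.17 -16.13 182.92] yA -72.57 tilt [0.     0.0001] F [ 0.73 -1.36  0.25] Mo [-0.457 -0.031  0.233] op 24.5 gf 30.0 j6 1.085
```

jog_arm(
  motion=[
    [0,0,0,0,0.15,0,15],
    [0,0,0,0,0,0,15],
    [0,0,0,0,0,0,15],
  ],
)

```text
t: 22.05
eef_pos: [454.2, -16.2, 182.9]
tcp_rot: [-3.141, -0.0, 0.304]
ft_force: [0.9, 0.2, 0.8]
opening: 0.254
grip_force: 30.0
```

```bash
python3 m.py; python3 d.py
```

```text
[ 0.06  -0.006  0.248  0.763  0.37   0.506] [0.237 0.286 0.209 0.271 0.235 0.263 0.251 0.248 0.227]
t 22.5 p [454.19 -16.25 182.91] yA -72.57 tilt [-0.      0.0001] F [0.79 0.46 0.83] Mo [ 0.163 -0.027  0.227] op 23.9 gf 30.0 j6 1.085
```

Torque is 0.25 N m with no side load, so the lock is snug. I stop here, back off within the play and withdraw.

jog_arm(
  motion=[
    [0,0,-2,0,0,0,15],
    [0,0,-2,0,0,0,15],
    [0,0,-1,0,0,0,15],
    [0,0,0,0,0,0,15],
  ],
)

```text
t: 23.0
eef_pos: [454.2, -16.2, 182.9]
tcp_rot: [-3.141, 0.0, 0.392]
ft_force: [0.6, 2.5, 0.9]
opening: 0.252
grip_force: 30.0
```

```bash
sed -i 's/range(9)/range(4)/' m.py; python3 m.py; python3 d.py
```

```text
[0.471 0.058 0.123 0.063 2.359 0.417] [0.142 0.172 0.079 0.101]
t 23.2 p [454.17 -16.23 182.91] yA -67.58 tilt [-0.0001  0.0002] F [-0.15  2.13  0.04] Mo [0.519 0.08  0.101] op 24.0 gf 30.0 j6 0.998
```

jog_arm(
  motion=[
    [0,0,-2,0,-0.12,0,15],
    [0,0,-2,0,0,0,15],
    [0,0,-2,0,0,0,15],
    [0,0,0,0,0,0,15],
  ],
)

```text
t: 23.7
eef_pos: [454.1, -16.1, 182.9]
tcp_rot: [-3.141, 0.0, 0.497]
ft_force: [-0.1, 3.6, 0.3]
opening: 0.248
grip_force: 30.0
```

```bash
python3 m.py; python3 d.py
```

```text
[ 0.597  0.14   0.02   0.552  2.674 -0.015] [-0.021  0.047  0.043  0.013]
t 23.9 p [454.14 -16.14 182.9 ] yA -61.59 tilt [-0.0001  0.0001] F [ 0.51  2.7  -0.65] Mo [0.6   0.141 0.013] op 23.8 gf 30.0 j6 0.894
```

jog_arm(
  motion=[
    [0,0,-1,0.1,-0.25,0,15],
    [0,0,0,0,0,0,15],
    [0,0,0,0,0,-2,15],
    [0,0,0,0,0,-2,15],
    [0,0,0,0,0,-2,15],
  ],
)

```text
t: 24.52
eef_pos: [454.2, -15.9, 189.1]
tcp_rot: [3.141, -0.0, 0.514]
ft_force: [-0.3, 1.1, -1.1]
opening: 0.253
grip_force: 30.0
```

```bash
python3 d.py
```

```text
t 24.52 p [454.17 -15.94 189.12] yA -60.57 tilt [ 0.0002 -0.    ] F [-0.32  1.14 -1.06] Mo [-0.047  0.111  0.04 ] op 24.1 gf 30.0 j6 0.877
```

jog_arm(
  motion=[
    [0,0,0,0,0,-10,15],
    [0,0,0,0,0,-25,15],
    [0,0,0,0,0,-25,15],
    [0,0,0,0,0,-25,15],
    [0,0,0,0,0,-15,15],
    [0,0,-9,0,0,0,15],
    [0,0,-10,0,0,0,15],
    [0,0,-10,0,0,0,15],
    [0,0,-10,0,0,0,15],
    [0,0,-10,0,0,0,15],
  ],
)

```text
t: 25.78
eef_pos: [454.0, -15.9, 289.6]
tcp_rot: [3.141, -0.0, 1.375]
ft_force: [-1.4, 0.0, -0.9]
opening: 0.252
grip_force: 30.0
```

jog_arm(
  motion=[
    [0,0,-10,0,0,0,15],
    [0,0,-10,0,0,0,15],
    [0,0,-10,0,0,0,15],
    [0,0,-10,0,0,0,15],
    [0,0,-9.1,0,0,0,15],
    [0,0,0,0,0,0,15],
  ],
)

```text
t: 26.52
eef_pos: [454.0, -15.9, 289.4]
tcp_rot: [3.141, 0.0, 2.225]
ft_force: [-0.6, -0.6, -1.7]
opening: 0.252
grip_force: 30.0
```

```bash
python3 d.py 460.5 303.3 289
```

```text
t 26.52 p [454.05 -15.9  289.45] yA 37.47 tilt [ 0.0005 -0.    ] F [-0.58 -0.63 -1.68] Mo [-0.023  0.001 -0.045] op 23.9 gf 30.0 j6 -0.835
to target tool delta [249.43 199.29   0.44]
```

jog_arm(
  motion=[
    [0,0,0,15,12,0,15],
    [0,0,0,30,24,0,15],
    [0,0,0,36,28.8,0,15],
    [0,0,0,36,28.8,0,15],
    [0,0,0,36,28.8,0,15],
    [0,0,0,36,28.8,0,15],
    [0,0,0,30,24,0,15],
    [0,0,0,20,16,0,15],
    [0,0,0,10.4,8.1,0,15],
    [0,0,0,0,0,0,15],
  ],
)

```text
t: 27.78
eef_pos: [460.1, 303.4, 289.0]
tcp_rot: [-3.141, 0.0, 2.225]
ft_force: [0.1, 0.1, -1.7]
opening: 0.247
grip_force: 30.0
```

```bash
python3 d.py 460.5 303.3 165.2; python3 - <<'E'
from h import *
from slot import slot
cs={}
for n in ("scene","top"):
    c=cam(n); np.savez(n+"2.npz",**c); b=c; a=np.load(n+"0.npz")
    try: print(n,slot(c))
    except Exception as e: print(e)
    for nm,p in (("near leg top",(397,-15,85)),("near leg top-",(397,-75,85)),("near leg top+",(397,35,85)),("far leg top",(657,0,85)),("far leg +",(657,50,85))):
        u,v=w2pix(c,p).round().astype(int); r=9
        A,B=[x["color"][v-r:v+r,u-r:u+r].mean(-1).astype(np.float32) for x in (a,b)]
        sh,_=cv2.phaseCorrelate(A,B,cv2.createHanningWindow((2*r,2*r),cv2.CV_32F))
        print(nm,np.round(sh,2),"px/2mm +x",(w2pix(c,np.array(p)+[2,0,0])-w2pix(c,p)).round(2))
    P=cloud(c); z=P[...,2]; m=(z>78)&(z<92)&(abs(P[...,1]+12)<90)
    for k in (P[...,0]<450),((P[...,0]>600)&(P[...,0]<700)):
        p=P[m&k]; print("leg",[np.round(x,1) for x in cv2.minAreaRect(p[:,:2].astype(np.float32))])
t=np.load("top2.npz")["color"]; t0=np.load("top0.npz")["color"]; s=np.load("scene2.npz")["color"]; s0=np.load("scene0.npz")["color"]
f=lambda x,u,v,r:cv2.resize(np.ascontiguousarray(x[v-r:v+r,u-r:u+r,::-1]),(290,290),interpolation=cv2.INTER_CUBIC)
cv2.imwrite("pics/after.png",np.vstack([np.hstack([f(t0,260,215,28),f(t,260,215,28)]),np.hstack([f(s0,285,190,30),f(s,285,190,30)])]))
E
```

```text
t 27.77 p [460.14 303.44 288.96] yA 37.49 tilt [-0.0001 -0.0001] F [ 0.07  0.12 -1.66] Mo [-0.055  0.027 -0.036] op 23.5 gf 30.0 j6 -0.191
to target tool delta [ -0.33   0.21 123.76]
scene {'flange': (np.float64(454.48), np.float64(-15.24)), 'diam': (43.9, 45.4), 'slot': (np.float64(454.28), np.float64(-15.95)), 'ang': np.float64(125.2), 'sd': array([2.06, 4.04])}
near leg top [0.15 0.36] px/2mm +x [-0.57  0.22]
near leg top- [0.28 0.72] px/2mm +x [-0.56  0.21]
near leg top+ [-0.05  0.66] px/2mm +x [-0.58  0.23]
far leg top [-0.11 -0.03] px/2mm +x [-0.69  0.27]
far leg + [0.22 0.  ] px/2mm +x [-0.7   0.29]
leg [array([-70.6,  -0.7]), array([161.7, 973.7]), np.float64(87.8)]
leg [array([658. ,  -6.1]), array([ 18.7, 162.9]), np.float64(2.9)]
top {'flange': (np.float64(453.91), np.float64(-14.45)), 'diam': (43.6, 43.9), 'slot': (np.float64(453.19), np.float64(-13.39)), 'ang': np.float64(128.4), 'sd': array([2.08, 3.81])}
near leg top [-0.35 -0.42] px/2mm +x [-0.01 -0.6 ]
near leg top- [ 0.27 -0.3 ] px/2mm +x [-0.01 -0.59]
near leg top+ [-0.13 -0.36] px/2mm +x [-0.  -0.6]
far leg top [-0.12  0.06] px/2mm +x [-0.01 -0.58]
far leg + [0.18 0.23] px/2mm +x [-0.   -0.58]
leg [array([207.6, -11.2]), array([158.8, 410.3]), np.float64(87.6)]
leg [array([655.6,  -4.4]), array([ 19.5, 159.9]), np.float64(3.2)]
```

View pics/after.png

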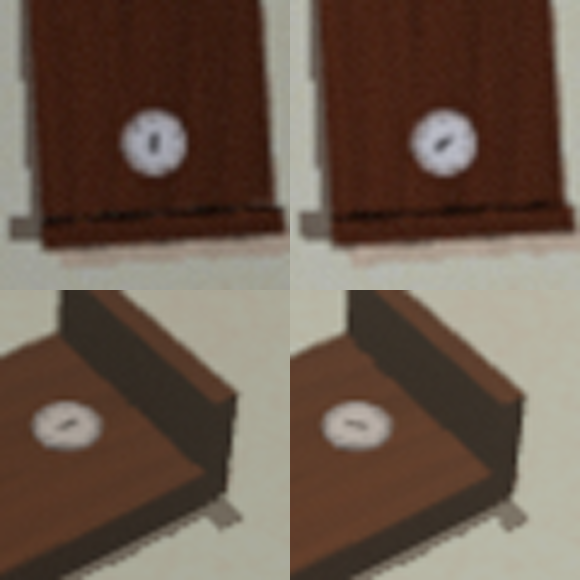

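```bash
python3 - <<'E'
from h import *
th=np.radians(3.2); ex=np.array([np.cos(th),np.sin(th)]); ey=np.array([-ex[1],ex[0]])
def prof(c,cx,cy,z,ys):
    s=np.arange(-20,20.1,.25); S,Y=np.meshgrid(s,ys,indexing="ij")
    q=np.array([w2pix(c,(cx+a*ex[0]+b*ey[0],cy+a*ex[1]+b*ey[1],z)) for a,b in zip(S.ravel(),Y.ravel())]).reshape(*S.shape,2).astype(np.float32)
    I=cv2.remap(c["color"].astype(np.float32),q[...,0],q[...,1],cv2.INTER_CUBIC)
    return s,I.mean(1)
def edge(s,p,lo,hi):
    m=(s>=lo)&(s<=hi); g=np.abs(np.gradient(p,s))[m]; g=np.clip(g-.25*g.max(),0,None); return (g*s[m]).sum()/g.sum()
for n in ("top","scene"):
    for nm,cx,cy in (("near",396,-19),("far",655.4,-4.4)):
        for ch in (0,2):
            r=[]
            for k in "02":
                s,p=prof(np.load(f"{n}{k}.npz"),cx,cy,85,np.arange(-70,71,4)); p=p[:,ch]
                r.append((edge(s,p,-17,-3).round(2),edge(s,p,3,15).round(2)))
            print(n,nm,"ch",ch,"edges before",r[0],"after",r[1],"shift",np.subtract(r[1],r[0]).round(2))
E
```

```text
top near ch 0 edges before (np.float64(-7.54), np.float64(10.55)) after (np.float64(-5.9), np.float64(10.82)) shift [1.64 0.27]
top near ch 2 edges before (np.float64(-7.2), np.float64(10.77)) after (np.float64(-5.73), np.float64(9.77)) shift [ 1.47 -1.  ]
top far ch 0 edges before (np.float64(-10.41), np.float64(9.82)) after (np.float64(-10.44), np.float64(9.73)) shift [-0.03 -0.09]
top far ch 2 edges before (np.float64(-10.31), np.float64(9.5)) after (np.float64(-10.46), np.float64(9.42)) shift [-0.15 -0.08]
scene near ch 0 edges before (np.float64(-6.06), np.float64(11.12)) after (np.float64(-4.89), np.float64(12.77)) shift [1.17 1.65]
scene near ch 2 edges before (np.float64(-5.94), np.float64(10.65)) after (np.float64(-4.81), np.float64(11.18)) shift [1.13 0.53]
scene far ch 0 edges before (np.float64(-6.89), np.float64(10.38)) after (np.float64(-6.88), np.float64(10.34)) shift [ 0.01 -0.04]
scene far ch 2 edges before (np.float64(-6.54), np.float64(13.45)) after (np.float64(-6.47), np.float64(13.04)) shift [ 0.07 -0.41]
```

The slot now lies near −53°, so the cam turned about 0.93 rad, and the leg's outer edge moved in by about 1.6 mm. The torque held at 0.25 N m, well above the drawing torque, so the leg is flush and the lock is snug. Now I return the driver.

jog_arm(
  motion=[
    [0,0,0,-0.3,0.2,15,15],
    [0,0,0,0,0,20,15],
    [0,0,0,0,0,15,15],
    [0,0,0,0,0,12,15],
    [0,0,0,0,0,12,15],
    [0,0,0,0,0,12,15],
    [0,0,0,0,0,12,15],
    [0,0,0,0,0,12,15],
    [0,0,0,0,0,8,15],
    [0,0,0,0,0,0,15],
  ],
)

```text
t: 29.12
eef_pos: [460.5, 303.1, 170.4]
tcp_rot: [-3.141, -0.0, 2.226]
ft_force: [0.0, -0.2, -1.8]
opening: 0.251
grip_force: 30.0
```

```bash
python3 d.py 460.5 303.3 165.2
```

```text
t 29.12 p [460.5  303.12 170.36] yA 37.53 tilt [-0.0008 -0.0004] F [ 0.05 -0.22 -1.75] Mo [-0.052 -0.042  0.031] op 23.9 gf 30.0 j6 -0.193
to target tool delta [0.14 0.11 5.16]
```

jog_arm(
  motion=[
    [0,0,0,0,0,2,15],
    [0,0,0,0,0,2,15],
    [0,0,0,0,0,0.8,15],
    [0,0,0,0,0,0,15],
  ],
)

```text
t: 29.62
eef_pos: [460.6, 303.2, 166.2]
tcp_rot: [3.141, -0.0, 2.226]
ft_force: [-1.3, 0.2, -1.6]
opening: 0.252
grip_force: 30.0
```

```bash
python3 d.py 460.5 303.3 165.2
```

```text
t 29.62 p [460.64 303.18 166.22] yA 37.53 tilt [0.0002 0.0002] F [-1.3   0.21 -1.56] Mo [-0.046  0.042  0.011] op 24.0 gf 30.0 j6 -0.193
to target tool delta [ 0.17 -0.04  1.02]
```

jog_arm(
  motion=[
    [0,0,0,0,0,0.6,15],
    [0,0,0,0,0,0.3,15],
    [0,0,0,0,0,0,15],
    [0,0,0,0,0,0,30],
    [0,0,0,0,0,0,45],
    [0,0,0,0,0,0,60],
    [0,0,0,0,0,0,60],
    [0,0,0,0,0,0,60],
  ],
)

```text
t: 30.62
eef_pos: [460.6, 303.2, 165.2]
tcp_rot: [3.142, -0.0, 2.226]
ft_force: [0.2, 0.8, 0.2]
opening: 0.625
grip_force: 0.0
```

jog_arm(
  motion=[
    [0,0,0,0,0,-10,60],
    [0,0,0,0,0,-25,60],
    [0,0,0,0,0,-30,60],
    [0,0,0,0,0,-30,60],
    [0,0,0,0,0,-25,60],
    [0,0,0,40,0,0,60],
    [0,0,0,40,0,0,60],
    [0,0,0,40,0,0,60],
    [0,0,0,40,0,0,60],
    [0,0,0,0,0,0,60],
  ],
)

```text
t: 31.88
eef_pos: [361.7, 431.5, 285.9]
tcp_rot: [3.141, -0.0, 2.229]
ft_force: [0.3, -1.1, -0.3]
opening: 0.629
grip_force: 0.0
```

```bash
python3 d.py; sed 's/"scene0.npz"/"scene3.npz"/;s/"top0.npz"/"top3.npz"/;s/pics\/crop/pics\/crop2/' b.py > b3.py; python3 - <<'E'
from h import *
for n in ("scene","top"): np.savez(n+"3.npz",**cam(n))
E
python3 b3.py | grep -E "stand|handle"
```

```text
t 31.88 p [361.68 431.49 285.88] yA 37.71 tilt [0.0004 0.0006] F [ 0.26 -1.14 -0.31] Mo [-0.057 -0.008 -0.047] op 59.8 gf 0.0 j6 0.098
S standtop 425 [466.5 307.1  61. ] [[461.9, 302.6], [61.5, 60.7], 60.5]
S handletop 102 [463.8 303.9 130.7] [[463.0, 303.0], [24.3, 24.2], 36.5]
T standtop 223 [459.1 299.6  62.3] [[459.8, 303.3], [61.0, 60.7], 60.7]
T handletop 57 [460.1 303.2 132.5] [[460.0, 303.3], [25.6, 23.2], 45.0]
```

View pics/crop2.png

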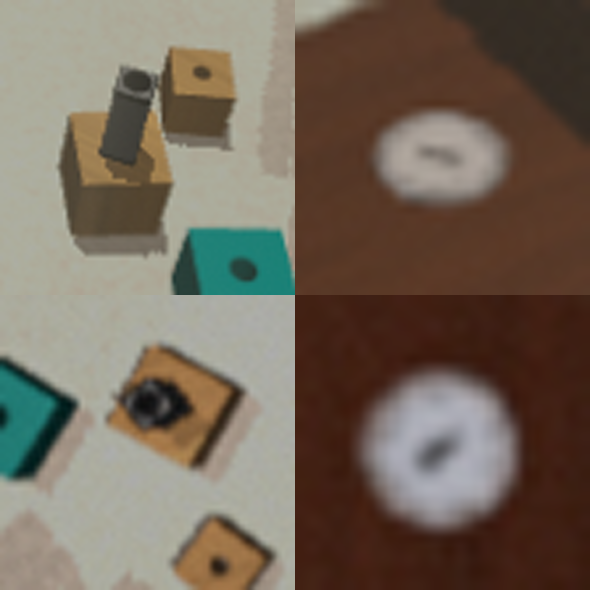

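The driver stands upright in its stand with its handle top at about 131 mm. One last leg check with the arm clear of the view.

```bash
python3 - <<'E'
from h import *
th=np.radians(3.2); ex=np.array([np.cos(th),np.sin(th)]); ey=np.array([-ex[1],ex[0]])
s=np.arange(-20,20.1,.25)
def prof(c,cx,cy):
    S,Y=np.meshgrid(s,np.arange(-70,71,3),indexing="ij")
    q=np.array([w2pix(c,(cx+a*ex[0]+b*ey[0],cy+a*ex[1]+b*ey[1],85)) for a,b in zip(S.ravel(),Y.ravel())]).reshape(*S.shape,2).astype(np.float32)
    return cv2.remap(c["color"].astype(np.float32),q[...,0],q[...,1],cv2.INTER_CUBIC).mean((1,2))
def cross(p,lo,hi):
    m=(s>=lo)&(s<=hi); a,b=s[m],p[m]; t=(b.max()+b.min())/2; i=np.where(np.diff(np.sign(b-t)))[0][0]; return a[i]+(t-b[i])/(b[i+1]-b[i])*.25
for n in ("top","scene"):
    r=[]
    for k in "03":
        c=np.load(f"{n}{k}.npz"); r.append((cross(prof(c,396,-19),-18,0),cross(prof(c,655.4,-4.4),0,18)))
    r=np.array(r); print(n,r.round(2).tolist(),"outer-outer",(259.8+r[:,1]-r[:,0]).round(2))
E
```

```text
top [[-7.43, 9.64], [-5.75, 9.61]] outer-outer [276.87 275.16]
scene [[-5.9, 10.12], [-4.24, 10.07]] outer-outer [275.82 274.11]
```

```bash
python3 -c "
from cell import env
print(env.job_done())"
```

```text
the job is handed in; nothing more can be done
None
```

I turned the cam lock to about 0.25 N m, the top of the snug range. The leg moved in about 1.7 mm, which fits flush, though the cameras are too coarse to prove it. The screwdriver is back upright in its stand, and I handed the job in at about 32 s; no verdict came back.

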